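Release a length stop and park it at the end of its rail

ROBOT

A 6-joint arm with a two-finger parallel gripper is mounted at the origin on a cart in front of the work surface, level with it; the furniture and walls round the work are solid. World frame = base frame: x ahead of the robot, y to its left, z up, the work surface at z = 0. Lengths are in mm, angles in rad, forces in N, time in s.
With the tool pointing down it reaches from about 350 to 775 mm from the base axis. Payload 7.3 kg.
Tool frame: the origin (TCP) lies midway between the tips of the shut fingers; the grasp point (between the pads) lies 19 mm behind it; z points along the fingers, y is the line along which they close (so a half turn about z gives the same grasp; the last joint's range is limited). The gripper opens to 92 mm and grips with 3 to 60 N. Pads are 19 mm wide; open, the fingers measure 130 mm over their backs; the gripper's body (75 mm by 190 mm) begins 47 mm behind the grasp point.
Start: joints at [-1.433, 0.342, 1.524, -0, 1.275, -0.146], TCP at [147.025, -504.012, 226.741] pointing down, gripper open.
Joint ranges: [-2.53, 2.53], [-0.77, 2.02], [0.04, 2.7], [-1, 4.14], [0.28, 2.66], [-3.11, 3.11]. Speed limits (rad/s): [2.57, 2.57, 3.14, 3.14, 3.14, 3.14].

INTERFACE

Orientations are given as [roll, pitch, yaw] about the fixed x, y, z axes, in that order (R = Rz(yaw) Ry(pitch) Rx(roll)).
In Python, from plant import get_obs, capture, camera_model, close_job, search_frame, regions_of, pinpoint gives the robot as it stands. The module is installed in compiled form; this text tells all that it offers.
- The arm moves only by the shell command python3 -m pendant 'ROWS'. ROWS is JSON, one flat list of numbers, 7 for each row, row after row: the shift along the tool's x, y, z in units of 30 mm (1.0 is 30 mm), then the turn, a rotation vector about the tool's x, y, z in units of 4 degrees (1.0 is 4 degrees), then the closure, from -1 (fully open) to 1 (shut), so that 0 is half open. In form: [dx, dy, dz, wx, wy, wz, gripper, dx, dy, dz, wx, wy, wz, gripper, ...]. A call has 1 to 12 rows; each row shifts and turns the commanded pose from where the row before left it, along the tool's axes as they then stand; what a row does not reach is not made up. A row lasts 1/10 s, in which the tool goes at most 50 mm and 8.59 degrees, less where a joint would pass 70% of its speed; a pose out of reach is approached as far as the arm can. A call with a number of a shift or a turn outside -1 to 1 is refused whole. A call with a gripper value outside its range is refused whole. The fingers move at their own pace and stop on an object; the grip force is fixed at half the most. Time passes only in rows, so rows that do not move let the fingers close. It gives the time, the measured TCP pose, the force, the opening and the grip force at its end, in the units of the state.
- get_obs(): the state, without advancing time (a new reading comes with each control period).
- capture(name): name is "scene" or "top" or "wrist"; returns the picture (384x512x3 uint8, red, green, blue); there is no depth.
- camera_model(name): a dict with "fov_y" (degrees; the focal length in pixels is half the picture's height over the tangent of half this angle, whatever the lens; pixels are square), "cx", "cy" (the principal point, pixels), "pose" (4x4, takes a point from camera to world coordinates). Camera axes: x right, y up, looking along -z (the intrinsics and any distortion apply to the point x, -y, -z); pixel columns grow to the right and rows downward; lengths in mm; the calibration is good to about 2 mm. The wrist camera is an equidistant fisheye: a pixel r from the principal point sees the ray r / f radians off the axis. A picture is of the moment at which its call begins: read the wrist's pose just before it. camera_model takes no time and is no camera call; for the wrist camera it gives the pose at the moment of the call.
- close_job(): hands the job in; it is judged then, once.
Trained networks look in the newest picture that a camera, given by its name, has taken for a name from the list of things; names that differ only in an ending like _2 or _b are one class to them, and where a whole thing is asked for, a point or a joint stands for the part that bears it (a point fixed in the world has none). Each returns a list of dicts, best first, with "score" (0 to 1); they miss things now and then, are a little off and sometimes report something else, mostly with a low value. They report only what shows in the picture. A call takes as long as a camera call.
- search_frame(camera, thing): "location" ([column, row] in pixels, amid what is visible of it).
- regions_of(camera, thing): "pixels" (384x512 bool, what is visible of it) and "location" ([column, row] in pixels, amid what is visible of it).
- pinpoint(camera, thing): "location" ([column, row] in pixels: a listed point, or the origin of a listed thing).
The state is a dict: "time": time; "joint_positions": joint angles; "dq": joint speeds; "tau": joint torques, N m; "tool_pos": TCP position; "tcp_rot": TCP orientation; "contact_force": force on the tool from outside, world axes, zero at the start; "moment": the same for the moment, N m; "grip_width": finger opening in mm; "finger_force": force on a finger pad.
Only numpy, scipy, OpenCV 4.12 (cv2) and the standard library are available. Lean on these libraries where they do the work, as an engineer would, in place of code of your own. Each camera call takes 0.05 s, during which the arm holds its last target. There are 200 camera calls.

TASK

Free the length stop on the rail: pull its sprung black knob up, turn it counter-clockwise and let it snap down into the parking notch with the green floor, so that it stays out by itself; the notch has to be found by feel, so never force the knob against its notch or yank it against its pull stop. Then slide the blue carriage along the rail right up to the blue end stop and leave it there, knob still parked, without disturbing the things lying about.

Things in the scene. Friction and masses are not known exactly. Their poses are not given: they have to be found in the camera images.
- stop_rail: the aluminium length-stop rail, 64 x 370 x 19 mm, screwed to the worktop; origin on its centre line at worktop height, x across the rail, y along it towards the blue end stop (58 mm high block; its rubber buffer is where the carriage ends), z up. The blue carriage rides on it; the knob's axis is on the rail's centre line (x = 0), at y = -21 mm + joint carriage.
- carriage (a joint): travel of the blue carriage (body 74 x 64 mm, top at z = 62 mm) along the rail's +y, m: 0 where the plunger locks it, 0.1145 hard against the end stop. It rubs with about 2 N. While the plunger is down the carriage is locked to the rail.
- tab_top (a point): centre of the top edge (z = 100 mm) of the orange upright tab on the carriage's tail, 44 mm across the rail, 10 mm thick along it, free above z = 35 mm, 101 mm behind the knob's axis (towards the rail's -y); for pushing or pinching the carriage along
- knob_grip (a point): centre of the black bar grip of the plunger knob, on its vertical axis. The bar is 50 mm long, 12 mm thick, 28 mm high (z = 94 to 122 mm when locked; below it the steel ring's top is at z = 80 mm); one end carries a white pointer line. Site x points along the bar away from the pointer.
- knob (a joint): turn of the knob, rad, counter-clockwise seen from above; at 0 the white pointer points to the rail's -x. Range -0.3 to 1.7, rubs lightly. A square steel cross pin, 5 mm thick, under the pointer end turns with the bar. Locked, it is within 0.1 of 0; parked, it is somewhere between 0.83 and 1.41. Below 0.010 of lift it cannot be turned past the locking slot.
- plunger (a joint): height of the knob with its plunger above locked, m: 0 locked (plunger in the rail), 0.010 cross pin on the ring's flat top, 0.0055 cross pin on the floor of the parking notch (plunger clear of the rail), 0.014 pulled up to its stop. A spring pushes it down, 6 N at 0 to 9.5 N at 0.014; the drop is damped. The cross pin and the stop are never to bear more than 30 N on the ring.
- index_ring: seat of the steel index ring under the knob, origin on the knob's axis at z = 0, axes as the rail's. The ring, 54 mm wide, has a wide locking slot towards -x, a flat top and the narrow parking notch (green floor, green dot on each side; 7 mm wide, 4.5 mm deep: the pin drops in only within 0.04 rad). Clamped by hand: the notch lies anywhere from 0.87 to 1.37 rad and this pose does not show it.
- ring_top (a point): point on the knob's axis at the height of the ring's flat top, z = 80 mm. Let go on the flat between slot and notch, at a turn of 0.78, the knob stays up, resting on its cross pin under the spring; turned on with loose fingers it slides round on the flat and drops into the notch by itself (or does so at once), then stops turning. Lifted above 0.010 it turns freely over the notch.
- tape: yellow tape measure, 67 x 80 x 35 mm, loose bystander, origin under its centre
- pencil: red flat carpenter pencil, 14 x 170 x 8 mm along y, loose bystander, origin under its centre
- offcut: pine offcut, 45 x 140 x 38 mm, loose bystander, origin under its centre

How it is judged:
By the outcome, as a careful person would: the job done as asked, in the order asked, and still so for the second after the job is handed in, with the robot touching nothing.
It also fails if it takes over 54 s, if anything falls off the work surface, if the arm or the gripper's body presses on something with over 40 N, if the wrist force passes 120 N, or if a joint passes its speed limit or range.

## Working session

There is one attempt and no reset: what is moved stays moved. The work goes in short steps, Python scripts to look and compute and a shell command to move; the robot and the scene stay as the last step left them, time stands still between calls to the robot, and variables do not carry over. Pictures are saved under pics/ and viewed, at most 10 in all, crops included, and the job is handed in when it is done.

```bash
mkdir -p pics; cat > h.py <<'E'
import numpy as np, cv2
from plant import *
def ray(cam,px):
    m=camera_model(cam); f=192/np.tan(np.radians(m["fov_y"]/2)); P=np.array(m["pose"])
    u=(px[0]-m["cx"])/f; v=(px[1]-m["cy"])/f
    if cam=="wrist":
        r=np.hypot(u,v); s=np.sin(r)/r if r>1e-9 else 1; d=np.array([u*s,-v*s,-np.cos(r)])
    else: d=np.array([u,-v,-1.])
    d=P[:3,:3]@d; return P[:3,3],d/np.linalg.norm(d)
def atz(cam,px,z):
    o,d=ray(cam,px); return o+d*(z-o[2])/d[2]
def tri(rs):
    A=sum(np.eye(3)-np.outer(d,d) for o,d in rs); b=sum((np.eye(3)-np.outer(d,d))@o for o,d in rs)
    p=np.linalg.solve(A,b); return p,max(np.linalg.norm(np.cross(p-o,d)) for o,d in rs)
def save(im,n): cv2.imwrite("pics/"+n,im[:,:,::-1])
E
python3 - <<'E'
from h import *
np.set_printoptions(precision=1,suppress=True)
for c in("scene","top"):
    im=capture(c); save(im,c+".png")
R={}
for t in("stop_rail","tab_top","knob_grip","ring_top","index_ring","tape","pencil","offcut"):
    for c in("scene","top"):
        r=pinpoint(c,t)
        print(t,c,[(np.array(x["location"]),round(x["score"],2)) for x in r[:2]])
        if r: R[t,c]=ray(c,r[0]["location"])
    if (t,"scene") in R and (t,"top") in R: print("   ",*tri([R[t,"scene"],R[t,"top"]]))
print(get_obs())
for c in("scene","top"): print(camera_model(c))
a=cv2.imread("pics/scene.png");b=cv2.imread("pics/top.png")
E
```

```text
stop_rail scene [(array([281.8, 187.7]), 0.57)]
stop_rail top []
tab_top scene [(array([301.6, 140. ]), 0.73)]
tab_top top [(array([362.4, 201.5]), 0.92)]
    [ 533.9 -199.8  101.7] 0.4228585612271487
knob_grip scene [(array([287.3, 156.9]), 0.69)]
knob_grip top [(array([322.2, 202. ]), 0.57)]
    [ 534.1 -107.1   96.4] 1.1766441183665834
ring_top scene [(array([286.5, 160.9]), 0.92)]
ring_top top [(array([323.3, 202.4]), 0.7)]
    [ 536.4 -111.8   78.8] 0.2595663694577319
index_ring scene [(array([286.4, 179.3]), 0.72), (array([285.7, 153.5]), 0.72)]
index_ring top [(array([316.1, 207. ]), 0.73)]
    [ 530.2 -102.9   20.8] 1.39796105471809
tape scene [(array([233.7, 317.3]), 0.56)]
tape top [(array([141.6, 256.2]), 0.79)]
    [417.9 334.8   9.2] 2.063284724937339
pencil scene [(array([301.9, 267.9]), 0.89)]
pencil top [(array([217.9, 282.9]), 0.69), (array([321.9, 201.4]), 0.5)]
    [351.7 147.9   6. ] 2.4338845388676966
offcut scene [(array([228.4, 164.9]), 0.94)]
offcut top []
{'time': 0.9, 'joint_positions': array([-1.4,  0.3,  1.5,  0. ,  1.3, -0.1]), 'dq': array([ 0.,  0., -0.,  0.,  0., -0.]), 'tau': array([  0. , -43.1, -24.4,   0.1,   0. ,   0. ]), 'tool_pos': array([ 147. , -504. ,  226.7]), 'tcp_rot': array([ 3.1, -0. ,  0.3]), 'contact_force': array([ 0.5, -0. ,  0. ]), 'moment': array([-0., -0., -0.]), 'finger_force': 0.0, 'grip_width': 91.77576608659778}
{'fov_y': 57.52189103019745, 'cx': 253.34916579570543, 'cy': 193.32092899516093, 'pose': array([[ -0.8,   0.3,  -0.4, 182.5],
       [ -0.5,  -0.6,   0.6, 624.4],
       [ -0. ,   0.8,   0.7, 660. ],
       [  0. ,   0. ,   0. ,   1. ]])}
{'fov_y': 43.57332484873508, 'cx': 253.35630171032577, 'cy': 197.85710018106874, 'pose': array([[  -0. ,    1. ,   -0.1,  408.1],
       [  -1. ,   -0. ,    0. ,   64.5],
       [   0. ,    0.1,    1. , 1215.8],
       [   0. ,    0. ,    0. ,    1. ]])}
```

View pics/top.png

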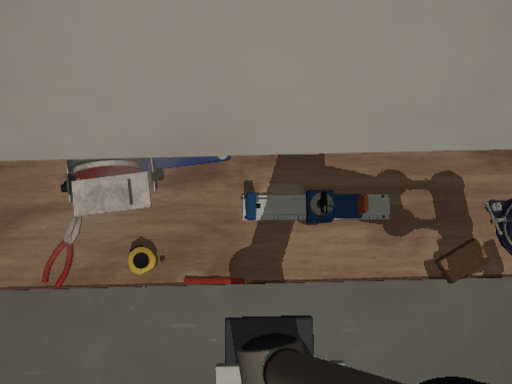

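View pics/scene.png

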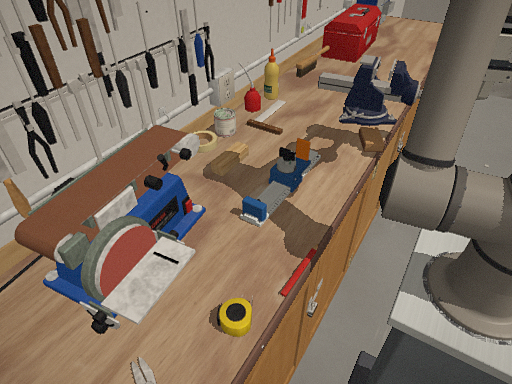

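The top view shows the rail along the world y axis: end stop at about (250,206), knob at (322,203), tab at (363,203). The scene view agrees. The tape, pencil and offcut all lie clear of the rail. Next I'll bring the wrist camera over it.

```bash
python3 - <<'E'
from h import *
np.set_printoptions(precision=3,suppress=True)
from scipy.spatial.transform import Rotation as Ro
o=get_obs(); R=Ro.from_euler("xyz",o["tcp_rot"]).as_matrix()
print(o["tcp_rot"]); P=np.array(camera_model("wrist")["pose"])
print("cam in tool",R.T@(P[:3,3]-o["tool_pos"]),"\n",R.T@P[:3,:3]); m=camera_model("wrist");print(m["fov_y"],m["cx"],m["cy"])
print("units to (510,-130,270)",R.T@(np.array([510,-130,270])-o["tool_pos"])/30)
E
```

```text
[ 3.142 -0.     0.284]
cam in tool [  64.56    -0.985 -157.283] 
 [[ 0.001  0.97   0.244]
 [ 1.    -0.001  0.   ]
 [ 0.     0.244 -0.97 ]]
65.70646984690485 253.6515736385153 190.20886170999313
units to (510,-130,270) [15.105 -8.58  -1.442]
```

```bash
python3 -m pendant '[0.9,-0.5,-0.5,0,0,0,-1, 0.95,-0.55,-0.5,0,0,0,-1, 0.95,-0.55,-0.5,0,0,0,-1, 0.95,-0.55,0,0,0,0,-1, 0.95,-0.55,0,0,0,0,-1, 0.95,-0.55,0,0,0,0,-1, 0.95,-0.55,0,0,0,0,-1, 0.95,-0.55,0,0,0,0,-1]'
python3 -m pendant '[0.95,-0.55,0,0,0,0,-1, 0.95,-0.55,0,0,0,0,-1, 0.95,-0.55,0,0,0,0,-1, 0.95,-0.55,0,0,0,0,-1, 0.95,-0.55,0,0,0,0,-1, 0.95,-0.55,0,0,0,0,-1, 0.95,-0.55,0,0,0,0,-1, 0.9,-0.5,0,0,0,0,-1, 0,0,0,0,0,1,-1, 0,0,0,0,0,1,-1, 0,0,0,0,0,1,-1, 0,0,0,0,0,1,-1]'
python3 - <<'E'
from h import *
np.set_printoptions(precision=1,suppress=True)
o=get_obs();print(o["tool_pos"],o["tcp_rot"],o["time"],o["contact_force"],o["moment"],o["joint_positions"])
im=capture("wrist");save(im,"w1.png")
for t,z in(("stop_rail",0),("tab_top",100),("knob_grip",108),("ring_top",80),("index_ring",0)):
    print(t,[(np.array(x["location"]),round(x["score"],2),atz("wrist",x["location"],z)) for x in pinpoint("wrist",t)[:2]])
E
```

```text
time: 1.7
tool_pos: [328.7, -314.2, 271.9]
tcp_rot: [3.141, -0.0, 0.284]
contact_force: [0.1, 0.0, -0.6]
grip_width: 91.6
finger_force: 0.0
time: 2.9
tool_pos: [508.9, -126.5, 271.7]
tcp_rot: [3.141, 0.0, 0.002]
contact_force: [-0.4, -0.3, -0.2]
grip_width: 91.7
finger_force: 0.0
[ 508.9 -126.5  271.7] [3.1 0.  0. ] 2.9 [-0.4 -0.3 -0.2] [ 0.  0. -0.] [-0.4  0.3  1.4 -0.   1.4  1.2]
stop_rail [(array([226.7, 146.8]), 0.65, array([529.9, -86.5,   0. ]))]
tab_top [(array([326. , 153.4]), 0.75, array([ 534. , -207.5,  100. ])), (array([238.2, 155.3]), 0.46, array([ 530.4, -108.3,  100. ]))]
knob_grip [(array([235.4, 153.3]), 0.56, array([ 533.6, -105.7,  108. ]))]
ring_top [(array([237.6, 153.1]), 0.6, array([ 530.4, -106.6,   80. ]))]
index_ring [(array([239.8, 142.4]), 0.81, array([ 536.2, -105.5,    0. ]))]
```

View pics/w1.png

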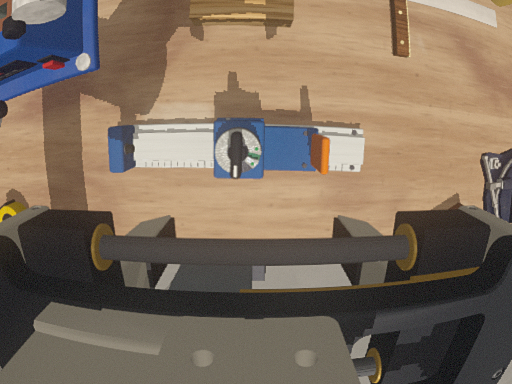

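The rail is nearly aligned with y: end stop at about (120,148), knob at (238,153), tab at (320,153). The pointer points to -x, and green shows near (253,157), which puts the notch at roughly 1.2–1.3 rad. I'll measure again from closer.

```bash
python3 -m pendant '[-0.3,-0.4,0.8,0,0,0,-1, -0.3,-0.3,0.8,0,0,0,-1, 0,0,0.8,0,0,0,-1, 0,0,0,0,0,0,-1]'
python3 - <<'E'
from h import *
np.set_printoptions(precision=1,suppress=True)
o=get_obs();print(o["tool_pos"],o["tcp_rot"])
P=np.array(camera_model("wrist")["pose"])[:3,3];print("cam",P)
im=capture("wrist");save(im,"w2.png")
for t,z in(("stop_rail",0),("tab_top",100),("knob_grip",108),("ring_top",80),("index_ring",0)):
    print(t,[(np.array(x["location"]),round(x["score"],2),atz("wrist",x["location"],z)) for x in pinpoint("wrist",t)[:2]])
for t,z in(("stop_rail",19),("tab_top",100),("knob_grip",122)):
    for x in regions_of("wrist",t)[:1]:
        ys,xs=np.nonzero(x["pixels"]); c,s,a=cv2.minAreaRect(np.stack([xs,ys],1).astype(np.float32))
        print("reg",t,c,s,a,x["score"],atz("wrist",c,z))
        print("  corners",[atz("wrist",p,z)[:2] for p in cv2.boxPoints((c,s,a))])
k=pinpoint("wrist","knob_grip")[0]["location"]; u,v=map(int,k)
cr=im[v-50:v+50,u-60:u+60]; cv2.imwrite("pics/w2c.png",cv2.resize(cr[:,:,::-1],None,fx=6,fy=6,interpolation=cv2.INTER_CUBIC)); print(u,v)
hsv=cv2.cvtColor(im,cv2.COLOR_RGB2HSV); g=(hsv[...,0]>40)&(hsv[...,0]<85)&(hsv[...,1]>110)&(hsv[...,2]>50)
n,l,st,ce=cv2.connectedComponentsWithStats(g.astype(np.uint8))
for i in range(1,n):
    if abs(ce[i][0]-u)<60 and abs(ce[i][1]-v)<60: print("green",st[i][4],ce[i],atz("wrist",ce[i],80))
E
```

```text
time: 3.6
tool_pos: [488.9, -104.9, 197.2]
tcp_rot: [-3.14, 0.006, 0.006]
contact_force: [-1.3, -0.3, 0.2]
grip_width: 92.3
finger_force: 0.0
[ 488.9 -104.9  197.2] [-3.1  0.   0. ]
cam [ 554.1 -104.1  354.1]
stop_rail [(array([237.7, 133.1]), 0.78, array([535.9, -85.6,   0. ]))]
tab_top [(array([369.6, 144.9]), 0.89, array([ 534.3, -211.1,  100. ]))]
knob_grip [(array([258.2, 140.2]), 0.6, array([ 536.6, -109. ,  108. ]))]
ring_top [(array([256.1, 140.7]), 0.71, array([ 534. , -107.5,   80. ]))]
index_ring [(array([253.1, 130.6]), 0.87, array([ 539.8, -104.5,    0. ]))]
reg stop_rail (247.5, 135.5) (75.0, 309.0) 90.0 0.75 [534.8 -98.   19. ]
  corners [array([588. ,  95.2]), array([ 588.1, -286.5]), array([ 494.1, -293. ]), array([492.5, 101.4])]
reg tab_top (298.53936767578125, 136.9259796142578) (148.72853088378906, 75.1515121459961) 1.432096242904663 0.72 [ 538.8 -144.   100. ]
  corners [array([506.7, -78.2]), array([572.7, -80.3]), array([ 574.3, -213.4]), array([ 504.7, -215.5])]
reg knob_grip (256.5, 142.5) (61.0, 25.0) 90.0 0.93 [ 535.2 -107.1  122. ]
  corners [array([559.4, -97.2]), array([ 559.5, -116.8]), array([ 510.6, -117.4]), array([510.5, -97.2])]
258 140
green 7 [280.7 135. ] [ 538.8 -130.    80. ]
green 9 [275. 154.] [ 520.8 -124.9   80. ]
```

View pics/w2c.png

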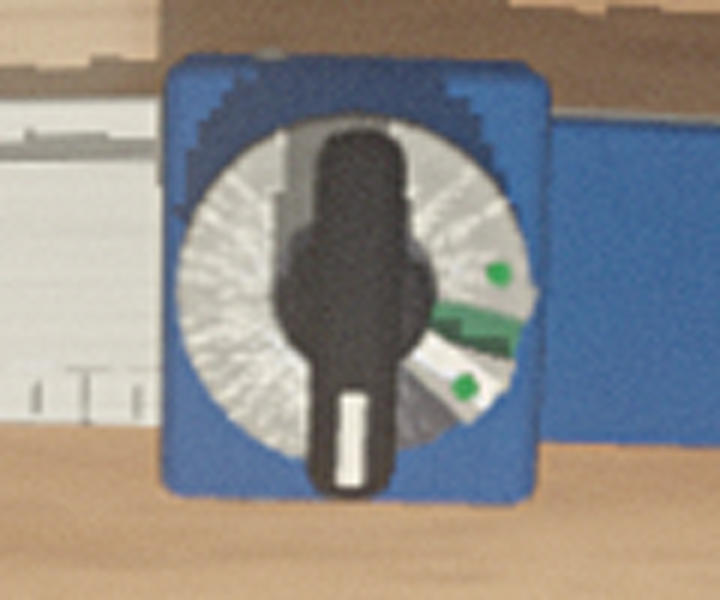

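The crop shows the bar with its pointer at about -0.03 rad, the ring centred near (356,290), and the green notch at about (480,330), roughly 1.28 rad. The knob axis comes out at about (535,-107.5), consistent across views, with the ring top at z=79 and tab at z=102 by triangulation. I'll approach now.

```bash
python3 -m pendant '[0.75,0.05,0.4,0,0,0.5,0.2, 0.78,0.04,0.4,0,0,0,0.2, 0,0,0.7,0,0,0,0.2, 0,0,0.75,0,0,0,0.2, 0,0,0,0,0,0,0.2, 0,0,0,0,0,0,0.2]'
python3 - <<'E'
from h import *
np.set_printoptions(precision=3,suppress=True)
o=get_obs();print(o["tool_pos"],o["tcp_rot"])
im=capture("wrist");save(im,"w3.png")
print([(np.array(x["location"]),x["score"],atz("wrist",x["location"],108)) for x in pinpoint("wrist","knob_grip")[:1]])
E
```

```text
time: 4.7
tool_pos: [536.7, -109.0, 132.6]
tcp_rot: [3.142, 0.0, -0.03]
contact_force: [-0.1, 0.5, 0.4]
grip_width: 48.6
finger_force: 0.0
[ 536.675 -109.045  132.57 ] [ 3.142  0.    -0.03 ]
[(array([253.9, 224. ]), 0.63, array([ 532.855, -108.547,  108.   ]))]
```

View pics/w3.png

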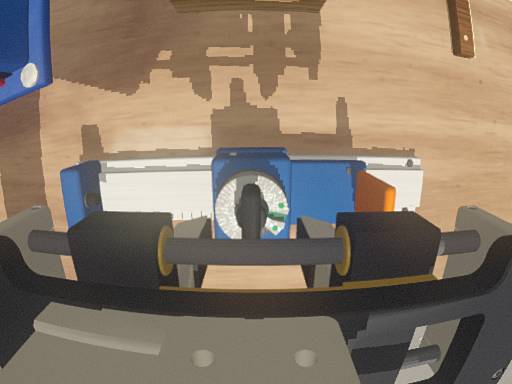

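The fingers straddle the knob (bar at column 252, fingers at 192 and 318). I'll shift about 1 mm, go down and close.

```bash
python3 -m pendant '[-0.04,-0.04,0.4,0,0,0,0.2, 0,0,0.5,0,0,0,0.3, 0,0,0.5,0,0,0,0.4, 0,0,0,0,0,0,0.5, 0,0,0,0,0,0,0.5]'; python3 -m pendant '[0,0,0,0,0,0,1, 0,0,0,0,0,0,1, 0,0,0,0,0,0,1, 0,0,0,0,0,0,1]';python3 -c "
from h import *
print(get_obs()['moment'])"
```

```text
time: 5.3
tool_pos: [535.5, -107.8, 90.4]
tcp_rot: [3.141, -0.0, -0.03]
contact_force: [0.1, 0.3, 0.2]
grip_width: 23.5
finger_force: 0.0
time: 5.7
tool_pos: [536.0, -107.8, 91.0]
tcp_rot: [3.141, -0.002, -0.03]
contact_force: [0.2, 2.3, 4.7]
grip_width: 12.8
finger_force: 30.0
[ 0.3483702  -0.00793904  0.02212128]
```

```bash
python3 -m pendant '[0,0,-0.1,0,0,0,1, 0,0,-0.1,0,0,0,1, 0,0,-0.1,0,0,0,1, 0,0,0,0,0,0,1, 0,0,0,0,0,0,1]'; python3 -m pendant '[0,0,-0.07,0,0,0,1, 0,0,0,0,0,0,1, 0,0,0,0,0,0,1]';python3 -c "
from h import *
print(get_obs()['moment'])"
```

```text
time: 6.2
tool_pos: [535.3, -107.7, 99.0]
tcp_rot: [-3.141, 0.0, -0.03]
contact_force: [3.5, 1.1, -8.6]
grip_width: 13.2
finger_force: 30.0
time: 6.5
tool_pos: [535.4, -107.7, 101.3]
tcp_rot: [-3.142, 0.0, -0.03]
contact_force: [2.7, 1.3, -9.5]
grip_width: 12.5
finger_force: 30.0
[ 0.18418976 -0.57934422  0.00756602]
```

```bash
python3 -m pendant '[0,0,-0.04,0,0,0,1, 0,0,0,0,0,-0.5,1, 0,0,0,0,0,-0.7,1, 0,0,0,0,0,-0.8,1, 0,0,0,0,0,0,1]'; python3 -c "
from h import *
print(get_obs()['moment'])"
```

```text
time: 7.0
tool_pos: [535.4, -107.5, 102.5]
tcp_rot: [-3.141, 0.0, 0.11]
contact_force: [4.0, 2.0, -9.5]
grip_width: 12.8
finger_force: 30.0
[ 0.2848633  -0.64095363 -0.02494179]
```

```bash
python3 -m pendant '[0,0,0,0,0,-0.8,1, 0,0,0,0,0,-0.8,1, 0,0,0,0,0,-0.8,1, 0,0,0,0,0,-0.8,1,0,0,0,0,0,0,1]'; python3 -c "
from h import *
print(get_obs()['moment'])"
python3 -m pendant '[0,0,0,0,0,-0.8,1, 0,0,0,0,0,-0.8,1, 0,0,0,0,0,-0.8,1, 0,0,0,0,0,-0.8,1,0,0,0,0,0,-0.8,1,0,0,0,0,0,-0.8,1,0,0,0,0,0,-0.8,1,0,0,0,0,0,-0.6,1,0,0,0,0,0,0,1]'; python3 -c "
from h import *
print(get_obs()['moment'])"
```

```text
time: 7.5
tool_pos: [535.3, -107.6, 102.5]
tcp_rot: [-3.141, 0.0, 0.332]
contact_force: [3.9, 2.0, -9.0]
grip_width: 12.7
finger_force: 30.0
[ 0.37033136 -0.57809637  0.01610276]
time: 8.4
tool_pos: [534.9, -107.6, 102.3]
tcp_rot: [-3.141, 0.001, 0.764]
contact_force: [1.1, 2.7, -9.0]
grip_width: 12.9
finger_force: 30.0
[ 0.33834461 -0.36905816  0.00652933]
```

```bash
python3 -m pendant '[0,0,0.05,0,0,0,1, 0,0,0,0,0,0,1, 0,0,0,0,0,0,0.62, 0,0,0,0,0,0,0.62, 0,0,0,0,0,0,0.62, 0,0,0,0,0,0,0.62]'; python3 - <<'E'
from h import *
print(get_obs()['moment'])
im=capture("wrist"); cv2.imwrite("pics/w4.png",cv2.resize(im[150:280,170:340,::-1],None,fx=4,fy=4,interpolation=cv2.INTER_CUBIC))
E
```

```text
time: 9.0
tool_pos: [535.8, -108.1, 101.6]
tcp_rot: [3.14, -0.0, 0.765]
contact_force: [-0.1, -0.7, 0.1]
grip_width: 17.6
finger_force: 0.0
[-0.05026791 -0.07559482 -0.01339437]
```

View pics/w4.png

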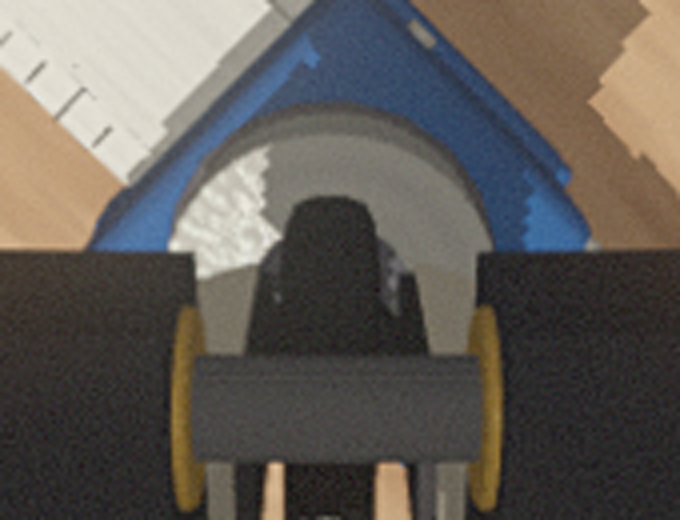

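The knob stays up, resting on its cross pin, with loose fingers either side of the bar. I'll narrow the gap and turn it on.

```bash
python3 -m pendant '[0,0,0,0,0,-0.4,0.685, 0,0,0,0,0,-0.4,0.685, 0,0,0,0,0,-0.4,0.685, 0,0,0,0,0,-0.4,0.685, 0,0,0,0,0,-0.4,0.685, 0,0,0,0,0,-0.4,0.685, 0,0,0,0,0,-0.4,0.685]'; python3 -c "
from h import *
print(get_obs()['moment'])"
python3 -m pendant '[0,0,0,0,0,-0.4,0.685, 0,0,0,0,0,-0.4,0.685, 0,0,0,0,0,-0.4,0.685, 0,0,0,0,0,-0.4,0.685, 0,0,0,0,0,-0.3,0.685, 0,0,0,0,0,-0.3,0.685, 0,0,0,0,0,-0.3,0.685]'; python3 -c "
from h import *
print(get_obs()['moment'])"
```

```text
time: 9.75
tool_pos: [535.4, -107.7, 101.0]
tcp_rot: [-3.142, 0.0, 0.963]
contact_force: [-0.5, 0.9, 2.5]
grip_width: 14.4
finger_force: 5.4
[ 0.35781402  0.17397267 -0.14539571]
time: 10.45
tool_pos: [535.2, -107.7, 100.9]
tcp_rot: [-3.141, 0.0, 1.137]
contact_force: [-2.7, 1.6, 3.3]
grip_width: 14.8
finger_force: 5.7
[ 0.33498797  0.53184435 -0.09563407]
```

```bash
for i in 1; do python3 -m pendant '[0,0,0,0,0,-0.25,0.685, 0,0,0,0,0,-0.25,0.685, 0,0,0,0,0,-0.25,0.685, 0,0,0,0,0,-0.25,0.685, 0,0,0,0,0,-0.25,0.685]'; python3 -c "
from h import *
print(get_obs()['moment'])"; done
python3 -m pendant '[0,0,0,0,0,-0.2,0.685, 0,0,0,0,0,-0.2,0.685, 0,0,0,0,0,-0.2,0.685, 0,0,0,0,0,-0.2,0.685]'; python3 -c "
from h import *
print(get_obs()['moment'])"
```

```text
time: 10.95
tool_pos: [535.1, -107.7, 100.9]
tcp_rot: [-3.141, 0.0, 1.224]
contact_force: [-5.1, 1.7, 2.1]
grip_width: 14.8
finger_force: 6.2
[ 0.30618121  0.79832358 -0.03841219]
time: 11.35
tool_pos: [535.0, -107.7, 100.8]
tcp_rot: [-3.14, 0.0, 1.28]
contact_force: [-4.8, 2.5, 2.2]
grip_width: 14.2
finger_force: 7.2
[ 0.42192165  0.9286701  -0.13098563]
```

```bash
python3 -m pendant '[0,0,0,0,0,-0.2,0.685, 0,0,0,0,0,-0.2,0.685, 0,0,0,0,0,-0.2,0.685]'; python3 -c "
from h import *
print(get_obs()['moment'])"
```

```text
time: 11.65
tool_pos: [534.9, -107.6, 100.6]
tcp_rot: [-3.14, 0.0, 1.322]
contact_force: [-5.2, 1.8, 0.9]
grip_width: 14.6
finger_force: 6.4
[ 0.25484254  0.7838179  -0.15279115]
```

```bash
python3 -m pendant '[0,0,0,0,0,-0.2,0.685, 0,0,0,0,0,-0.2,0.685, 0,0,0,0,0,0,0.685]'; python3 -c "
from h import *
print(get_obs()['moment'])"
```

```text
time: 11.95
tool_pos: [535.4, -107.9, 100.7]
tcp_rot: [-3.141, 0.0, 1.349]
contact_force: [-4.6, 1.1, -0.9]
grip_width: 14.2
finger_force: 2.1
[ 0.14286191  0.57019688 -0.07782943]
```

```bash
python3 -m pendant '[0,0,0,0,0,-0.15,0.685, 0,0,0,0,0,-0.15,0.685, 0,0,0,0,0,0,0.685]'; python3 - <<'E'
from h import *
print(get_obs()['moment'])
im=capture("wrist"); cv2.imwrite("pics/w5.png",cv2.resize(im[150:280,170:340,::-1],None,fx=4,fy=4,interpolation=cv2.INTER_CUBIC))
E
```

```text
time: 12.25
tool_pos: [535.4, -107.8, 101.0]
tcp_rot: [-3.142, 0.0, 1.37]
contact_force: [-4.3, 1.4, -0.1]
grip_width: 14.8
finger_force: 3.6
[ 0.18576025  0.67321885 -0.08648725]
```

View pics/w5.png

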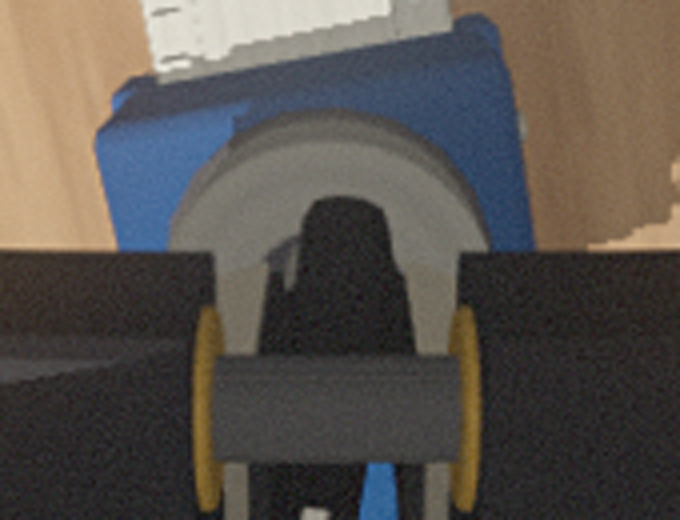

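Still up: the bar lags the fingers by about 0.12 rad (far end at column 345, pointer end at 315), so the knob is at about 1.25. I'll continue slowly.

```bash
python3 -m pendant '[0,0,0,0,0,-0.2,0.685, 0,0,0,0,0,-0.15,0.685, 0,0,0,0,0,0,0.685]'; python3 -c "
from h import *
print(get_obs()['moment'])"
```

```text
time: 12.6
tool_pos: [535.2, -107.6, 101.0]
tcp_rot: [-3.141, -0.0, 1.395]
contact_force: [-4.1, 1.6, 0.1]
grip_width: 14.8
finger_force: 5.6
[ 0.24116774  0.70266248 -0.10808533]
```

```bash
python3 -m pendant '[0,0,0,0,0,-0.2,0.685, 0,0,0,0,0,-0.15,0.685, 0,0,0,0,0,0,0.685]'; python3 -c "
from h import *
print(get_obs()['moment'])"
```

```text
time: 12.9
tool_pos: [535.2, -107.5, 101.0]
tcp_rot: [-3.141, -0.0, 1.419]
contact_force: [-5.2, 2.1, 1.7]
grip_width: 14.3
finger_force: 5.9
[ 0.28549631  0.74575077 -0.12599785]
```

```bash
python3 -m pendant '[0,0,0,0,0,0,0.55, 0,0,0,0,0,0,0.55, 0,0,0,0,0,0,0.55]'; python3 - <<'E'
from h import *
print(get_obs()['moment'])
im=capture("wrist"); a=cv2.resize(im[150:280,170:340,::-1],None,fx=2.2,fy=2.2,interpolation=cv2.INTER_CUBIC)
b=cv2.resize(cv2.imread("pics/w5.png"),(a.shape[1],a.shape[0])); cv2.imwrite("pics/w6.png",np.hstack([b,a]))
print([x["location"] for x in pinpoint("wrist","knob_grip")[:1]])
E
```

```text
time: 13.2
tool_pos: [536.5, -108.2, 101.5]
tcp_rot: [3.139, 0.001, 1.418]
contact_force: [0.1, 0.7, -0.5]
grip_width: 20.4
finger_force: 0.0
[-0.0108169  -0.02858346  0.04421136]
[[248.8, 245.0]]
```

View pics/w6.png

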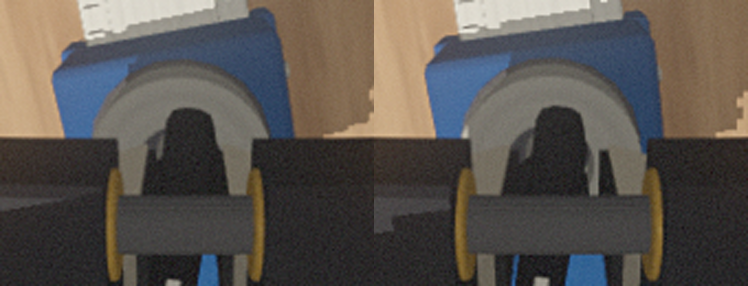

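The picture does not settle whether it dropped, although the force dip at t=11.95 suggests it did. I'll back off upwards for a clear view.

```bash
python3 -m pendant '[0,0,0,0,0,0,0.2, 0,0,-0.3,0,0,0,0.2, 0,0,-0.7,0,0,0,0.2, -0.5,0,-0.7,0,0,0,0.2, -0.5,0,-0.7,0,0,0,0.2, -0.5,0,-0.7,0,0,0,0.2, 0,0,0,0,0,0,0.2]'; python3 - <<'E'
from h import *
im=capture("wrist"); k=pinpoint("wrist","knob_grip");print([(x["location"],x["score"]) for x in k[:1]]); u,v=map(int,k[0]["location"]) if k else (256,142)
print(u,v,atz("wrist",(u,v),110))
r=pinpoint("wrist","ring_top");print([(x["location"],atz("wrist",x["location"],80)) for x in r[:1]])
cv2.imwrite("pics/w7.png",cv2.resize(im[v-50:v+50,u-60:u+60,::-1],None,fx=6,fy=6,interpolation=cv2.INTER_CUBIC))
E
```

```text
time: 14.0
tool_pos: [530.0, -154.4, 197.6]
tcp_rot: [3.135, 0.002, 1.417]
contact_force: [1.0, 0.6, 0.1]
grip_width: 36.6
finger_force: 0.0
[([247.3, 144.8], 0.64)]
247 144 [ 529.03387051 -107.85618481  110.        ]
[([247.0, 140.5], array([ 527.93446594, -106.62165499,   80.        ]))]
```

View pics/w7.png

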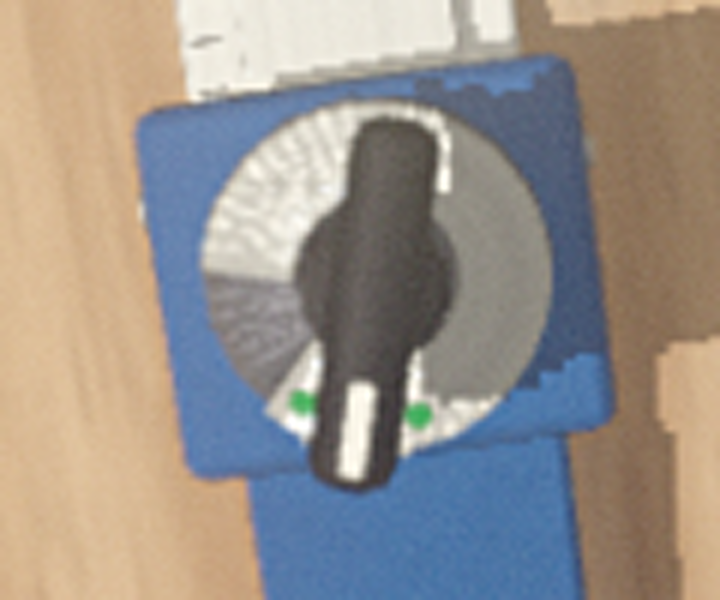

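The bar covers the notch centrally, with the dots at (303,401) and (419,415) on either side. To tell whether it dropped, I'll work out the height from the bar's apparent length, using w2 (locked, 122) as reference.

```bash
python3 - <<'E'
from h import *
from scipy.ndimage import map_coordinates as mc, gaussian_filter1d as gf
m=camera_model("wrist"); f=192/np.tan(np.radians(m["fov_y"]/2))
def ends(im,u0,v0,pa,pb):
    g=im.astype(float).max(2)
    a=np.array([u0+pa[0]/6,v0+pa[1]/6])-.4;b=np.array([u0+pb[0]/6,v0+pb[1]/6])-.4
    d=(b-a)/np.linalg.norm(b-a); n=np.array([-d[1],d[0]]); L=np.linalg.norm(b-a); out=[]
    for p,s in((a,-1),(b,1)):
        E=[]
        for w in(-2,-1,0,1,2):
            t=np.arange(-6,6,.05); q=p+w*n+np.outer(t*s,d)
            pr=gf(mc(g,[q[:,1],q[:,0]],order=1),6); E.append(t[60:-60][np.argmax(np.gradient(pr)[60:-60])])
        print("   edges",np.round(E,2)); out.append(p+d*s*np.max(E))
    return out
def dirn(p):
    x=np.array([(p[0]-m["cx"])/f,(p[1]-m["cy"])/f]); r=np.hypot(*x); return np.array([*(x*np.sin(r)/r),np.cos(r)])
P=np.array(m["pose"]); tilt=P[:3,:3].T@[0,0,-1.]; dn=np.array([tilt[0],-tilt[1],-tilt[2]])
for name,a,b,u0,v0 in(("w2",(362,130),(350,495),198,90),("w7",(397,118),(350,490),187,94)):
    im=cv2.imread("pics/w2.png")[:,:,::-1] if name=="w2" else capture("wrist")
    e=[dirn(p) for p in ends(im,u0,v0,a,b)]; e=[x/(x@dn) for x in e]
    l=np.linalg.norm(e[0]-e[1]); print(name,l,"depth for 50mm",50/l)
print(P[:3,3])
E
```

```text
edges [-0.05  0.55 -0.15 -0.1  -0.2 ]
   edges [0.65 0.6  1.05 0.7  0.65]
w2 0.21236718972375418 depth for 50mm 235.44126597446464
   edges [-2.9  -3.   -3.   -3.    0.65]
   edges [-1.2   2.95  2.95  2.95  2.55]
w7 0.2252869867970021 depth for 50mm 221.93913954316935
[537.28882274 -86.50051711 350.79066141]
```

```bash
python3 - <<'E'
from h import *
m=camera_model("wrist"); f=192/np.tan(np.radians(m["fov_y"]/2)); P=np.array(m["pose"]);print(get_obs()["tool_pos"],P[:3,3])
tilt=P[:3,:3].T@[0,0,-1.]; dn=np.array([tilt[0],-tilt[1],-tilt[2]])
def dirn(p):
    x=np.array([(p[0]-m["cx"])/f,(p[1]-m["cy"])/f]); r=np.hypot(*x); v=np.array([*(x*np.sin(r)/r),np.cos(r)]); return v/(v@dn)
cur=capture("wrist"); save(cur,"w8.png")
for n,im,c in(("w2",cv2.imread("pics/w2.png")[:,:,::-1],(257,142)),("w8",cur,(247,144))):
  g=im.max(2); k=6; gu=cv2.resize(np.ascontiguousarray(g[c[1]-45:c[1]+45,c[0]-35:c[0]+35]),None,fx=k,fy=k,interpolation=cv2.INTER_CUBIC)
  for th in(75,85,95):
    mk=(gu<th).astype(np.uint8); mk=cv2.morphologyEx(mk,cv2.MORPH_OPEN,np.ones((25,25)))
    N,l,st,ce=cv2.connectedComponentsWithStats(mk); i=1+np.argmax(st[1:,4]); cs,_=cv2.findContours((l==i).astype(np.uint8),0,2)
    h=cv2.convexHull(max(cs,key=cv2.contourArea))[:,0].astype(float)
    D=np.linalg.norm(h[:,None]-h[None],axis=2); a,b=np.unravel_index(D.argmax(),D.shape)
    q=[(h[j]+.5)/k-.5+np.array([c[0]-35,c[1]-45]) for j in(a,b)]
    L=np.linalg.norm(dirn(q[0])-dirn(q[1])); print(n,th,np.round(q,1).tolist(),"px",round(D.max()/k,2),"depth",round(50/L,1))
E
```

```text
[ 528.07240024 -151.43640133  193.08765418] [537.25696427 -86.29952517 350.40464138]Traceback (most recent call last):
  File "<stdin>", line 11, in <module>
    return _wrapfunc(a, 'argmax', axis=axis, out=out, **kwds)
    return bound(*args, **kwds)
ValueError: attempt to get argmax of an empty sequence
```

```bash
python3 - <<'E'
from h import *
m=camera_model("wrist"); f=192/np.tan(np.radians(m["fov_y"]/2)); P=np.array(m["pose"])
tilt=P[:3,:3].T@[0,0,-1.]; dn=np.array([tilt[0],-tilt[1],-tilt[2]])
def dirn(p):
    x=np.array([(p[0]-m["cx"])/f,(p[1]-m["cy"])/f]); r=np.hypot(*x); v=np.array([*(x*np.sin(r)/r),np.cos(r)]); return v/(v@dn)
for n,c in(("w2",(257,142)),("w8",(247,144))):
  im=cv2.imread(f"pics/{n}.png"); g=cv2.cvtColor(im,cv2.COLOR_BGR2HSV)[...,2]; k=6
  gu=cv2.resize(np.ascontiguousarray(g[c[1]-45:c[1]+45,c[0]-35:c[0]+35]),None,fx=k,fy=k,interpolation=cv2.INTER_CUBIC)
  print(n,g[c[1]-3:c[1]+4:3,c[0]-3:c[0]+4:3].tolist(), g[c[1]-40:c[1]+41:4,c[0]].tolist())
  for th in(60,70,80,90):
    mk=(gu<th).astype(np.uint8); mk=cv2.morphologyEx(mk,cv2.MORPH_OPEN,np.ones((13,13)))
    N,l,st,ce=cv2.connectedComponentsWithStats(mk)
    if N<2: continue
    i=1+np.argmax(st[1:,4]); cs,_=cv2.findContours((l==i).astype(np.uint8),0,2)
    h=cv2.convexHull(max(cs,key=cv2.contourArea))[:,0].astype(float)
    D=np.linalg.norm(h[:,None]-h[None],axis=2); a,b=np.unravel_index(D.argmax(),D.shape)
    q=[(h[j]+.5)/k-.5+np.array([c[0]-35,c[1]-45]) for j in(a,b)]
    L=np.linalg.norm(dirn(q[0])-dirn(q[1])); print(n,th,np.round(q,1).tolist(),"px",round(D.max()/k,2),"depth",round(50/L,1))
E
```

```text
w2 [[78, 78, 75], [84, 79, 80], [85, 74, 79]] [102, 105, 125, 67, 71, 71, 73, 78, 77, 76, 79, 81, 76, 77, 237, 237, 238, 228, 195, 195, 191]
w2 70 [[263.1, 115.6], [257.8, 112.1]] px 6.38 depth 2349.6
w2 80 [[263.2, 151.6], [252.9, 112.2]] px 40.67 depth 364.3
w2 90 [[260.1, 111.2], [250.8, 171.1]] px 60.56 depth 243.1
w8 [[99, 82, 100], [96, 84, 103], [99, 91, 106]] [237, 173, 159, 220, 219, 241, 229, 92, 83, 84, 84, 86, 91, 90, 94, 91, 116, 155, 223, 128, 170]
w8 70 [[256.1, 168.4], [254.1, 170.9]] px 3.2 depth 4529.8
w8 80 [[260.4, 138.6], [254.6, 158.2]] px 20.51 depth 717.0
w8 90 [[263.1, 122.2], [252.1, 178.9]] px 57.72 depth 253.6
```

The silhouette measurement is too marginal, so I'll feel the height instead. Shut fingertips lowered gently onto the bar should touch at about z=132 if it is up on the flat, or about 127.5 if parked.

```bash
python3 -m pendant '[0.5,0,0.2,0,0,0,1, 0.5,0.02,0.4,0,0,0,1, 0.47,0,0.5,0,0,0,1, 0,0,0.5,0,0,0,1, 0,0,0.15,0,0,0,1, 0,0,0,0,0,0,1]'; python3 -m pendant '[0,0,0,0,0,0,1]'
```

```text
time: 14.85
tool_pos: [535.3, -107.5, 140.2]
tcp_rot: [-3.139, -0.0, 1.419]
contact_force: [0.8, -1.9, 0.4]
grip_width: 0.6
finger_force: 0.0
time: 14.95
tool_pos: [536.1, -108.4, 141.6]
tcp_rot: [3.141, 0.0, 1.419]
contact_force: [0.2, -1.1, 0.7]
grip_width: 0.4
finger_force: 0.0
```

```bash
python3 -m pendant '[0,0,0.1,0,0,0,1, 0,0,0.1,0,0,0,1, 0,0,0,0,0,0,1]'; python3 -m pendant '[0,0,0.1,0,0,0,1, 0,0,0,0,0,0,1]';  python3 -m pendant '[0,0,0.05,0,0,0,1, 0,0,0,0,0,0,1]'
```

```text
time: 15.25
tool_pos: [535.7, -108.8, 135.3]
tcp_rot: [-3.141, -0.0, 1.418]
contact_force: [-0.5, 0.6, 0.4]
grip_width: 0.1
finger_force: 0.0
time: 15.45
tool_pos: [535.7, -108.8, 132.2]
tcp_rot: [-3.141, -0.0, 1.418]
contact_force: [0.4, 0.7, -0.3]
grip_width: 0.5
finger_force: 0.0
time: 15.65
tool_pos: [535.8, -108.7, 130.9]
tcp_rot: [-3.141, 0.0, 1.418]
contact_force: [0.4, -0.4, 0.3]
grip_width: 0.1
finger_force: 0.0
```

```bash
python3 -m pendant '[0,0,0.05,0,0,0,1, 0,0,0,0,0,0,1]'
```

```text
time: 15.85
tool_pos: [535.8, -108.7, 129.3]
tcp_rot: [-3.141, 0.0, 1.418]
contact_force: [0.1, -0.7, 0.1]
grip_width: 0.4
finger_force: 0.0
```

```bash
python3 -m pendant '[0,0,0.05,0,0,0,1, 0,0,0,0,0,0,1]'; python3 -m pendant '[0,0,0.03,0,0,0,1, 0,0,0,0,0,0,1]'
```

```text
time: 16.05
tool_pos: [535.8, -108.7, 127.8]
tcp_rot: [-3.141, 0.0, 1.418]
contact_force: [-0.5, -0.1, 0.4]
grip_width: 0.2
finger_force: 0.0
time: 16.25
tool_pos: [536.1, -108.8, 127.5]
tcp_rot: [3.141, 0.0, 1.418]
contact_force: [-1.1, 0.8, 2.6]
grip_width: 0.7
finger_force: 1.6
```

Contact at z=127.5 matches parked (5.5 mm lift). Next I'll lift, align with the rail and go behind the tab.

```bash
python3 -m pendant '[0,0,-0.5,0,0,0,1, 0,0,-0.9,0,0,0,1, 0,0,0,0,0,-1,1, 0,0,0,0,0,-1,1, -0.8,-0.02,0,0,0,0,1, -0.8,0,0,0,0,0,1, -0.8,0,0,0,0,0,1, -0.8,0,0,0,0,0,1, -0.8,0,0,0,0,0,1, -0.27,0,0,0,0,0,1, 0,0,0,0,0,0,1, 0,0,0,0,0,0,1]'; python3 - <<'E'
from h import *
o=get_obs();print(o["tool_pos"]);capture("wrist")
for t,z in(("tab_top",100),("knob_grip",113),("ring_top",80)):
    print(t,[(x["location"],round(x["score"],2),atz("wrist",x["location"],z).round(1)) for x in pinpoint("wrist",t)[:2]])
E
```

```text
time: 17.45
tool_pos: [533.5, -236.0, 168.9]
tcp_rot: [-3.141, -0.001, 1.558]
contact_force: [-0.2, -0.2, -0.2]
grip_width: 0.5
finger_force: 0.0
[ 533.51885095 -235.95013815  168.92103809]
tab_top [([253.2, 167.4], 0.84, array([ 532.8, -208.3,  100. ]))]
knob_grip [([250.1, 33.3], 0.84, array([ 531.8, -107.9,  113. ]))]
ring_top [([254.2, 46.3], 0.84, array([ 534.8, -110. ,   80. ]))]
```

```bash
python3 -m pendant '[0,0,0.6,0,0,0,1, 0,0,0.8,0,0,0,1, 0,0,0.8,0,0,0,1, 0,0,0.8,0,0,0,1, 0,0,0.3,0,0,0,1, 0,0,0,0,0,0,1]'; python3 -m pendant '[0.1,0,0,0,0,0,1, 0.1,0,0,0,0,0,1, 0.1,0,0,0,0,0,1, 0.1,0,0,0,0,0,1, 0.1,0,0,0,0,0,1, 0.1,0,0,0,0,0,1]'
```

```text
time: 18.25
tool_pos: [533.1, -236.0, 69.1]
tcp_rot: [-3.139, -0.001, 1.558]
contact_force: [-0.3, 0.6, 0.3]
grip_width: 0.5
finger_force: 0.0
time: 18.85
tool_pos: [534.3, -219.1, 70.7]
tcp_rot: [3.14, 0.001, 1.558]
contact_force: [1.4, -2.0, 1.8]
grip_width: 0.0
finger_force: 1.2
```

```bash
python3 -m pendant '[0.15,0,0,0,0,0,1, 0.2,0,0,0,0,0,1, 0.25,0,0,0,0,0,1, 0.25,0,0,0,0,0,1, 0.25,0,0,0,0,0,1, 0.25,0,0,0,0,0,1, 0.25,0,0,0,0,0,1, 0.25,0,0,0,0,0,1, 0.25,0,0,0,0,0,1, 0.25,0,0,0,0,0,1, 0.25,0,0,0,0,0,1, 0.25,0,0,0,0,0,1]'
```

```text
time: 20.05
tool_pos: [534.9, -132.7, 70.0]
tcp_rot: [-3.141, 0.0, 1.558]
contact_force: [2.8, -3.0, -0.3]
grip_width: 0.3
finger_force: 1.6
```

```bash
python3 -m pendant '[0.15,0,0,0,0,0,1, 0.1,0,0,0,0,0,1, 0.1,0,0,0,0,0,1, 0.1,0,0,0,0,0,1, 0.1,0,0,0,0,0,1]'
```

```text
time: 20.55
tool_pos: [534.9, -116.7, 70.0]
tcp_rot: [-3.141, -0.0, 1.558]
contact_force: [0.9, -3.1, -0.9]
grip_width: 0.5
finger_force: 1.2
```

```bash
python3 -m pendant '[0.08,0,0,0,0,0,1, 0.08,0,0,0,0,0,1, 0.06,0,0,0,0,0,1]'
```

```text
time: 20.85
tool_pos: [535.1, -110.0, 70.0]
tcp_rot: [-3.141, -0.0, 1.558]
contact_force: [0.2, -1.6, -0.9]
grip_width: 0.4
finger_force: 1.1
```

```bash
python3 -m pendant '[0.05,0,0,0,0,0,1, 0.05,0,0,0,0,0,1]'
```

```text
time: 21.05
tool_pos: [535.2, -109.5, 70.1]
tcp_rot: [-3.141, 0.004, 1.559]
contact_force: [-1.5, -17.7, -2.3]
grip_width: 0.2
finger_force: 9.0
```

```bash
python3 -m pendant '[0.05,0,0,0,0,0,1, 0.04,0,0,0,0,0,1]'
```

```text
time: 21.25
tool_pos: [535.2, -109.4, 70.2]
tcp_rot: [3.142, 0.008, 1.559]
contact_force: [-3.7, -28.7, -3.3]
grip_width: 0.7
finger_force: 14.3
```

The carriage is against the end stop (28 N). I'll back off, rise and verify.

```bash
python3 -m pendant '[-0.1,0,0,0,0,0,1, -0.2,0,0,0,0,0,1, -0.6,0,0,0,0,0,1, -0.6,0,0,0,0,0,1, 0,0,-0.6,0,0,0,1, -0.3,0,-0.9,0,0,0,1, -0.3,0,-0.9,0,0,0,1, 0,0,-0.9,0,0,0,1, 0,0,-0.7,0,0,0,1, 0,0,0,0,0,0,1, 0,0,0,0,0,0,1]'; python3 - <<'E'
from h import *
im=capture("wrist")
for t,z in(("tab_top",100),("knob_grip",113),("ring_top",80)):
    print(t,[(x["location"],round(x["score"],2),atz("wrist",x["location"],z).round(1)) for x in pinpoint("wrist",t)[:2]])
cv2.imwrite("pics/w9.png",cv2.resize(im[0:230,150:370,::-1],None,fx=2.6,fy=2.6,interpolation=cv2.INTER_CUBIC))
E
```

```text
time: 22.35
tool_pos: [534.2, -167.0, 189.7]
tcp_rot: [-3.141, -0.001, 1.558]
contact_force: [-1.0, -0.0, 0.1]
grip_width: 0.3
finger_force: 0.0
tab_top [([252.8, 107.3], 0.77, array([532.9, -92.7, 100. ])), ([250.9, 2.4], 0.39, array([532.4,  -0.9, 100. ]))]
knob_grip []
ring_top [([252.1, 4.2], 0.61, array([533.5,   5.2,  80. ]))]
```

View pics/w9.png

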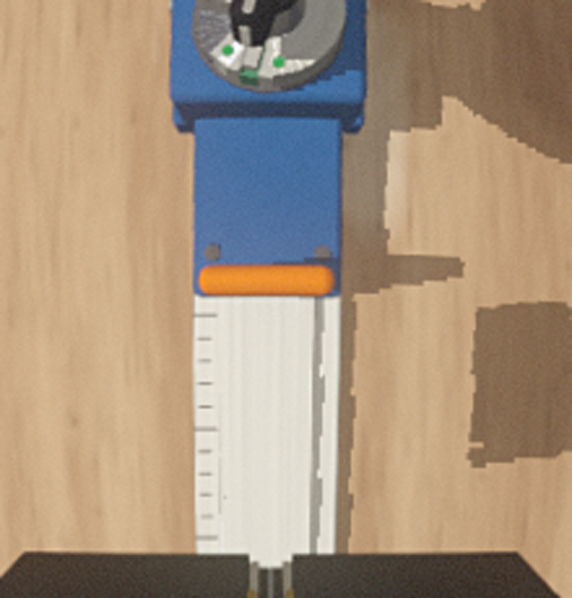

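The carriage has travelled about 115 mm (tab from y=-208 to -93). The knob still points between the green dots at (228,50) and (279,62), so it is parked, and nothing else was touched.

```bash
python3 -c "
from plant import *
print(close_job())"
```

```text
the job is handed in; nothing more can be done
None
```

The job is handed in: the knob is parked in the green notch (its top felt at z = 127.5 mm, a 5.5 mm lift), the blue carriage is hard against the end stop, nothing lying about was touched, and it took about 22 s; no verdict was returned.

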